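# Bed the steel bench plate in its wooden block

### The arm

A 6-joint arm with a two-finger parallel gripper is mounted at the origin on the work surface. World frame = base frame: x ahead of the robot, y to its left, z up, the work surface at z = 0. Lengths are in m, angles in rad, forces in N, time in s.
With the tool pointing down it reaches from about 0.325 to 0.925 m from the base axis. Payload 3.1 kg.
Tool frame: the origin (TCP) lies at the very end of the fingers, on their centre line; the grasp point (between the pads) lies 19 mm behind it (arm.hold_point_z is the distance from the TCP to the grasp point, in m); z points along the fingers, y is the line along which they close (so a half turn about z gives the same grasp; the last joint's range is limited). The gripper opens to 85 mm and grips with 20 to 120 N. Pads are 22 mm wide; open, the fingers measure 114 mm over their backs; the gripper's body (76 mm by 85 mm) begins 54 mm behind the grasp point. The pads swing forward as they close: fully open they stand 13 mm farther back than shut.
Start: joints at [1.095, 0.217, 1.613, -0, 1.311, -0.112], TCP at [0.222, 0.584, 0.231] pointing down, gripper open.
Joint ranges: [-2.75, 2.75], [-0.78, 2.1], [0.31, 2.55], [-1.13, 4.27], [0.13, 2.63], [-2.58, 2.58]. Speed limits (rad/s): [2.79, 2.79, 3.14, 3.14, 3.14, 3.14].

### API

Orientations are given as [roll, pitch, yaw] about the fixed x, y, z axes, in that order (R = Rz(yaw) Ry(pitch) Rx(roll)).
In Python, from station import arm, imaging gives the robot as it stands. The module is installed in compiled form; this text tells all that it offers.
- The arm moves only by the shell command python3 -m pendant 'ROWS' [FORCE]. ROWS is JSON, a list of rows, each a list of 7 numbers: the turn, a rotation vector about the tool's x, y, z in rad, then the shift along the tool's x, y, z in cm, then the closure, from -1 (fully open) to 1 (shut). In form: [[ax, ay, az, dx, dy, dz, gripper], ...]. A call has exactly 5 rows; each row is the pose to reach, as a shift and turn from the pose commanded when the call began, along the tool's axes at that moment; what a row does not reach only later rows make up. A row lasts 1/12 s, in which the tool goes at most 41.7 mm and 7.16 degrees, less where a joint would pass 70% of its speed; a pose out of reach is approached as far as the arm can. A call with a gripper value outside its range is refused whole. The fingers move at their own pace and stop on an object; FORCE is the grip in N (left out, the last holds). Time passes only in rows, so rows that repeat a pose let the fingers close, or fill a call up. It gives the time, the measured TCP pose, the force, the opening and the grip force at its end, in the units of the state.
- arm.state(): the state, without advancing time (a new reading comes with each control period).
- imaging.grab_frame(name): name is "side" or "top" or "wrist"; returns a dict with "frame" (384x512x3 uint8, red, green, blue), "intrinsics" (3x3 intrinsics, pixels), "camera_from_world" (4x4, takes a point from world to camera coordinates); the wrist camera has in their place "T_tool_cam" (4x4, takes a point from camera to tool coordinates, whose origin is the TCP and whose axes are the flange's). Camera axes: x right, y down, z forward; pixel columns grow to the right and rows downward; lengths in m; the calibration is good to about 2 mm. A picture is of the moment at which its call begins: read the wrist's pose just before it. There is no depth.
- arm.finish_job(): hands the job in; it is judged then, once.
The state is a dict: "time_s": time; "joint_positions": joint angles; "qvel": joint speeds; "joint_torque": joint torques, N m; "tcp_pos": TCP position; "ee_rot": TCP orientation; "wrist_force": force on the tool from outside, world axes, zero at the start; "torque": the same for the moment, N m; "gripper_width": finger opening in m; "gripper_force": force on a finger pad.
Only numpy, scipy, OpenCV 4.12 (cv2) and the standard library are available. Lean on these libraries where they do the work, as an engineer would, in place of code of your own. Each camera call takes 0.05 s, during which the arm holds its last target. There are 200 camera calls.

### The job

Lay the loose steel plate in the pocket of the wooden bench block, setting it down rather than dropping it, and press it down until it sits level, every corner fully home and flush with the wooden rim. It rests on four stiff plungers, so work round the corners and lift off; then, to bed it, press on its middle with a steady 15 N or more for half a second. Never press harder than 45 N, and leave the pliers, the hammer and the dish where they are.

Things in the scene. Friction and masses are not known exactly. Their poses are not given: they have to be found in the camera images.
- plate: Loose rectangular steel flattening plate, 100 mm (its x) by 64 mm (its y) by 12 mm thick, about 0.6 kg, starting flat on the bench. Origin: centre of its underside; z is up through its thickness. It is the same turned by half a turn.
- corner0 (a point): Point on the plate's top face 2 mm in from both edges at its +x +y corner. Moves with the plate.
- corner1 (a point): Point on the plate's top face 2 mm in from both edges at its +x -y corner. Moves with the plate.
- corner2 (a point): Point on the plate's top face 2 mm in from both edges at its -x +y corner. Moves with the plate.
- corner3 (a point): Point on the plate's top face 2 mm in from both edges at its -x -y corner. Moves with the plate.
- block: Wooden bench block fixed to the bench, 138 mm (its x) by 102 mm (its y) by 30 mm high, with a rectangular pocket for the plate in its top. Mid-way along both long walls a 42 mm wide thumb notch is cut right through, from rim to pocket floor, so that fingers holding the plate across its 64 mm width can go down there. Origin: centre of its underside; x along the long side.
- pocket (a point): Centre of the pocket at the height of the block's rim (30 mm above the bench), axes as the block. The pocket measures 106 (x) by 70 mm (y), 3 mm play each side of the plate, and is 12 mm deep. A plate resting on its floor has its top flush with the rim.
- floor (a point): Centre of the pocket floor, 18 mm above the bench. At x +-38, y +-20 mm from it stand four brass plungers, 12 mm across, 3 to 7 mm proud at the start, each different, so the plate first lies proud and tilted. Each sinks under about 9 N, has no spring, stays where pushed and can sink flush with the floor. The plate's weight does not sink them; pressing all four at once needs about 30 N.
- pliers: Loose round-nose pliers with yellow handles, about 150 mm long, 50 mm wide, 14 mm high, lying flat, nose towards its +x. Origin: on the bench under the pivot. Bystander.
- hammer: Loose small hammer with a wooden handle, 220 mm long, lying along its x. Origin: under its middle. Bystander.
- dish: Small loose white ceramic dish, 80 mm across, 22 mm high. Origin: centre of its underside. Bystander.
There are look-alikes about, which are no part of the job. What is shaped like the plate but blue or orange is not meant.

How it is judged:
On the way, in this order (a step that is already met when the one before it is completed fails the run):
1. the plate lies in the pocket with all four corners within 1.5 mm of the rim, and the fingers are off it (horizontal distance between plate and pocket below 0.005 m and z of each of corner0, corner1, corner2, corner3 in the frame of pocket below 0.0015 m and contact force between the fingers and plate below 0.1 N), for 0.2 s.
2. then the fingers press on the middle of the flush plate with more than 15 N for 0.5 s, the tool within 20 mm of the pocket's centre (contact force between the fingers and plate above 15 N and horizontal distance between the grasp point and pocket below 0.02 m and z of each of corner0, corner1, corner2, corner3 in the frame of pocket below 0.0015 m), for 0.5 s.
At the end, for the whole second after the job is handed in: The plate lies in the block's pocket (centre within 5 mm, long sides within 0.12 rad), all four top corners between 1.5 mm above and 2 mm below the rim, at rest and released (all of step 1 and angle between the x axis of plate and the x axis of block, either way round below 0.12 rad and z of each of corner0, corner1, corner2, corner3 in the frame of pocket above -0.002 m and linear speed of plate below 0.01 m/s); the robot touches nothing.
It fails at once if the plate is pressed by the fingers with more than 45 N down onto the block (the fingers' force on the plate when it lies in the block) (contact force between the fingers and plate above 45 N and contact force between plate and block above 45 N).
It fails at once if the plate is dropped (moves faster than 0.45 m/s untouched by the fingers) (contact force between the fingers and plate below 0.01 N and linear speed of plate above 0.45 m/s).
It fails at once if the pliers is moved more than 20 mm (distance of pliers from where it was at the start of the episode above 0.02 m).
It fails at once if the hammer is moved more than 20 mm (distance of hammer from where it was at the start of the episode above 0.02 m).
It fails at once if the dish is moved more than 20 mm (distance of dish from where it was at the start of the episode above 0.02 m).
It also fails if it takes over 72 s, if anything falls off the work surface, if the arm or the gripper's body presses on something with over 40 N, if the wrist force passes 120 N, or if a joint passes its speed limit or range.

## Working session

There is one attempt and no reset: what is moved stays moved. The work goes in short steps, Python scripts to look and compute and a shell command to move; the robot and the scene stay as the last step left them, time stands still between calls to the robot, and variables do not carry over. Pictures are saved under pics/ and viewed, at most 10 in all, crops included, and the job is handed in when it is done.

```bash
mkdir -p pics; cat > h.py <<'E'
import numpy as np, cv2, pickle
from station import arm, imaging
def snap(n,f):
    s=arm.state(); d=imaging.grab_frame(n); d['s']=s
    cv2.imwrite(f'pics/{f}.png',d['frame'][:,:,::-1]); pickle.dump(d,open(f'pics/{f}.pkl','wb')); return d
E
python3 - <<'E'
from h import *
for n in ['top','side']:
    d=snap(n,n+'0'); print(d['intrinsics'],d['camera_from_world'])
s=arm.state(); print(s['tcp_pos'],s['ee_rot'],s['gripper_width'],arm.hold_point_z,s['wrist_force'])
E
```

```text
[[400.48571766   0.         253.80798496]
 [  0.         400.48571766 195.15445137]
 [  0.           0.           1.        ]] [[ 0.01979412 -0.99933257  0.03070183  0.07580468]
 [-0.98322872 -0.02502519 -0.18065164  0.55443599]
 [ 0.18129939 -0.02661108 -0.98306784  0.91140087]
 [ 0.          0.          0.          1.        ]]
[[400.69819749   0.         257.9058163 ]
 [  0.         400.69819749 194.50655804]
 [  0.           0.           1.        ]] [[ 0.88325567 -0.46874046 -0.01190785 -0.46322611]
 [-0.31764095 -0.57946946 -0.75054604  0.27560991]
 [ 0.34491106  0.66670647 -0.66071086  0.83511127]
 [ 0.          0.          0.          1.        ]]
[0.22203806 0.58342667 0.23007639] [-3.13936123e+00 -2.37895478e-04  2.77781522e+00] 0.08513581699480033 0.0187 [-0.15905522  0.03321869  0.63273249]
```

View pics/top0.png

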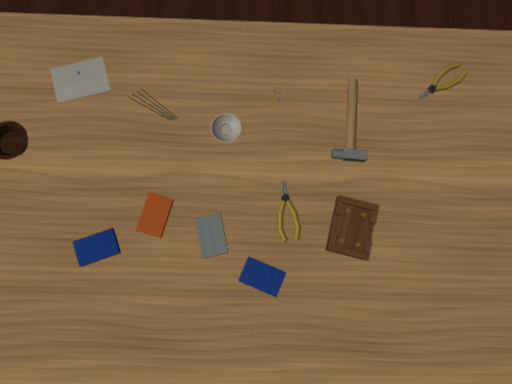

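View pics/side0.png

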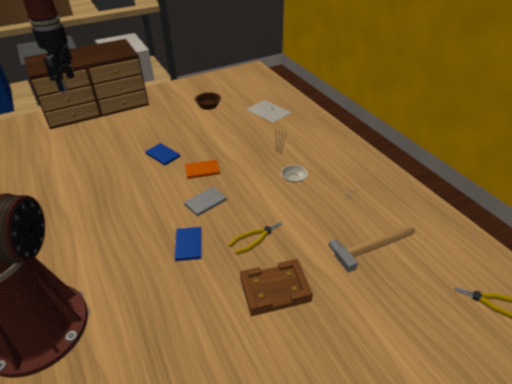

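The top view shows the grey plate at about (212,235), the block at (353,228), the near pliers at (288,210), the dish at (226,128) and the hammer at (350,120). The orange and blue look-alikes lie near the plate. In the side view the plate is at (205,201) and the block at (276,287). Next I measure the plate and the block.

```bash
cat >> h.py <<'E'
def ray(d,uv,z,T=None):
    K=d['intrinsics']; M=np.linalg.inv(d['camera_from_world']) if T is None else T
    uv=np.atleast_2d(uv).astype(float); r=np.c_[(uv-K[:2,2])/[K[0,0],K[1,1]],np.ones(len(uv))]@M[:3,:3].T
    o=M[:3,3]; return o+r*((z-o[2])/r[:,2])[:,None]
def proj(d,P):
    M=d['camera_from_world'];c=np.atleast_2d(P)@M[:3,:3].T+M[:3,3];K=d['intrinsics'];return c[:,:2]/c[:,2:]*K[0,0]+K[:2,2]
def rect(d,mask,z,seed,T=None):
    n,l,st,c=cv2.connectedComponentsWithStats(mask.astype(np.uint8)); k=l[seed[1],seed[0]]
    if k==0: return 'seed miss'
    cs,_=cv2.findContours((l==k).astype(np.uint8),cv2.RETR_EXTERNAL,cv2.CHAIN_APPROX_NONE)
    P=ray(d,cv2.convexHull(max(cs,key=len))[:,0],z,T)
    (c,(w,h),a)=cv2.minAreaRect((P[:,:2]*1000).astype(np.float32))
    if w<h: w,h,a=h,w,a+90
    return np.round(c,1),round(w,1),round(h,1),'long axis deg',round((a+90)%180-90,1)
E
python3 - <<'E'
from h import *
for f,sp,sb in [('top0',(212,235),(340,215)),('side0',(205,201),(250,295))]:
    d=pickle.load(open(f'pics/{f}.pkl','rb')); im=d['frame']
    hsv=cv2.cvtColor(im,cv2.COLOR_RGB2HSV); print(hsv[sp[1],sp[0]],hsv[sb[1],sb[0]],hsv[300,150])
    print('plate',rect(d,hsv[...,1]<70,.012,sp))
    brown=cv2.morphologyEx(((hsv[...,2]<125)&(hsv[...,1]>90)).astype(np.uint8),cv2.MORPH_CLOSE,np.ones((3,3)))
    print('block',rect(d,brown,.03,sb))
E
```

```text
[ 72  12 106] [ 13 163  72] [ 17 118 143]
plate (array([458.7, 189.7]), 100.0, 64.3, 'long axis deg', 13.2)
block (array([499. , -55.7]), 400.0, 168.3, 'long axis deg', 85.4)
[ 23  16 125] [ 14 183 107] [ 17 139 156]
plate (array([456.5, 182.5]), 101.1, 69.6, 'long axis deg', 13.5)
block (array([ 479.2, -166.6]), 141.4, 118.3, 'long axis deg', -13.2)
```

```bash
python3 - <<'E'
from h import *
d=pickle.load(open('pics/top0.pkl','rb')); im=d['frame']
hsv=cv2.cvtColor(im,cv2.COLOR_RGB2HSV)
for t in (85,95,105):
    print('block',rect(d,hsv[...,2]<t,.03,(340,215)))
w=snap('wrist','w0'); print(w['intrinsics'],w['T_tool_cam'])
print('pliers~',ray(d,[[284,182],[283,240],[299,239]],.01))
E
```

```text
block (array([ 488.3, -152. ]), 124.0, 101.2, 'long axis deg', -12.9)
block (array([ 483.9, -152.4]), 140.4, 106.0, 'long axis deg', -13.2)
block (array([ 483.4, -152.6]), 141.1, 107.5, 'long axis deg', -13.0)
[[325.04719336   0.         255.93866635]
 [  0.         325.04719336 192.23045453]
 [  0.           0.           1.        ]] [[-6.52813220e-04 -9.59241070e-01 -2.82588292e-01  7.22166463e-02]
 [ 9.99999787e-01 -6.21494442e-04 -2.00468631e-04  1.13117946e-03]
 [ 1.66706911e-05 -2.82588362e-01  9.59241272e-01 -1.42320605e-01]
 [ 0.00000000e+00  0.00000000e+00  0.00000000e+00  1.00000000e+00]]
pliers~ [[ 0.59546926  0.01182327  0.01      ]
 [ 0.44979051  0.01338892  0.01      ]
 [ 0.45310564 -0.02602068  0.01      ]]
```

```bash
cat >> h.py <<'E'
from scipy.spatial.transform import Rotation as R
def togo(xyz,yaw_deg):
    s=arm.state(); A=R.from_euler('xyz',s['ee_rot']); t=np.array(xyz,float)
    g=R.from_euler('xyz',[np.pi,0,np.radians(yaw_deg)])
    print('shift cm',np.round(A.inv().apply(t-s['tcp_pos'])*100,2),'turn',np.round((A.inv()*g).as_rotvec(),3),'F',np.round(s['wrist_force'],1),'w',round(s['gripper_width'],4),'t',s['time_s'],'tcp',np.round(s['tcp_pos'],4),'rot',np.round(s['ee_rot'],3))
E
python3 -m pendant '[[0,0,-0.12,-3.1,-2.5,0,-1],[0,0,-0.24,-6.2,-5,0,-1],[0,0,-0.36,-9.3,-7.5,0,-1],[0,0,-0.48,-12.4,-10,0,-1],[0,0,-0.59,-15.5,-12.5,0,-1]]'
python3 -c "from h import *;togo([.457,.187,.23],193.2)"
```

```text
time_s: 0.57
tcp_pos: [0.3224, 0.4117, 0.2309]
ee_rot: [-3.141, -0.0, -2.913]
wrist_force: [-0.4, -0.2, -0.4]
gripper_width: 0.0854
gripper_force: 0.0
shift cm [ -8.01 -24.94   0.09] turn [-0.    -0.    -0.001] F [-0.4 -0.2 -0.4] w 0.0854 t 0.5667 tcp [0.3224 0.4117 0.2309] rot [-3.141 -0.    -2.913]
```

```bash
python3 -m pendant '[[0,0,0,-1.2,-3.6,0,-1],[0,0,0,-2.4,-7.2,0,-1],[0,0,0,-3.6,-11,0,-1],[0,0,0,-4.8,-14.8,0,-1],[0,0,0,-6,-18.6,0,-1]]' >/dev/null
python3 -m pendant '[[0,0,0,-1,-3.2,0,-1],[0,0,0,-2,-6.3,0,-1],[0,0,0,-2,-6.3,0,-1],[0,0,0,-2,-6.3,0,-1],[0,0,0,-2,-6.3,0,-1]]'
cat >> h.py <<'E'
def wT(d):
    s=d['s']; T=np.eye(4); T[:3,:3]=R.from_euler('xyz',s['ee_rot']).as_matrix(); T[:3,3]=s['tcp_pos']; return T@d['T_tool_cam']
E
python3 - <<'E'
from h import *
togo([.457,.187,.23],193.2)
d=snap('wrist','w1'); hsv=cv2.cvtColor(d['frame'],cv2.COLOR_RGB2HSV); T=wT(d); M=np.linalg.inv(T)
d['camera_from_world']=M; u=proj(d,[.457,.187,.012])[0]; print(u)
for t in (50,70): print(rect(d,hsv[...,1]<t,.012,tuple(u.astype(int)),T))
E
```

```text
time_s: 1.4
tcp_pos: [0.4547, 0.1882, 0.231]
ee_rot: [3.141, -0.001, -2.92]
wrist_force: [0.1, -0.9, 0.2]
gripper_width: 0.085
gripper_force: 0.0
shift cm [-0.2  -0.17  0.1 ] turn [ 0.001 -0.001 -0.009] F [ 0.1 -0.9  0.2] w 0.085 t 1.4 tcp [0.4547 0.1882 0.231 ] rot [ 3.141e+00 -1.000e-03 -2.920e+00]
[253.32692875 164.51302946]
(array([458.5, 190.8]), 99.3, 62.8, 'long axis deg', 13.1)
(array([458.5, 191. ]), 99.3, 63.7, 'long axis deg', 13.0)
```

View pics/w1.png

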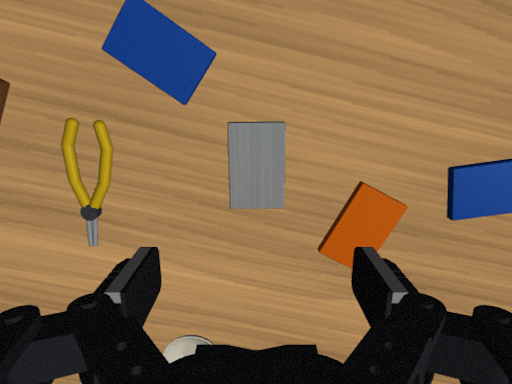

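The wrist view shows the grey plate centred at about (257,165), squarely between the fingers. The pliers (90,170) and the orange plate (362,225) are clear of it. I descend.

```bash
python3 -m pendant '[[0,0,0,-0.3,0.1,3,-1],[0,0,0,-0.3,0.1,6.5,-1],[0,0,0,-0.3,0.1,10,-1],[0,0,0,-0.3,0.1,13.5,-1],[0,0,0,-0.3,0.1,16.5,-1]]' >/dev/null
python3 -m pendant '[[0,0,0,0,0,1.5,-1],[0,0,0,0,0,2.5,-1],[0,0,0,0,0,3,-1],[0,0,0,0,0,3,-1],[0,0,0,0,0,3,-1]]' >/dev/null
python3 -c "from h import *;togo([.4585,.1905,.003],193.1)"
```

```text
shift cm [ 0.02 -0.    3.43] turn [ 0.     0.002 -0.005] F [0.7 1.2 0.1] w 0.0855 t 2.2833 tcp [0.4587 0.1905 0.0373] rot [ 3.141e+00  2.000e-03 -2.918e+00]
```

```bash
python3 -m pendant '[[0,0,0,0,0,1.5,-1],[0,0,0,0,0,2.5,-1],[0,0,0,0,0,3.2,-1],[0,0,0,0,0,3.4,-1],[0,0,0,0,0,3.4,-1]]' 60 >/dev/null
python3 -c "from h import *;togo([.4585,.1905,.003],193.1)"
python3 -m pendant '[[0,0,0,0,0,0,0],[0,0,0,0,0,0,0.2],[0,0,0,0,0,0,0.4],[0,0,0,0,0,0,0.6],[0,0,0,0,0,0,0.6]]' 60
python3 -m pendant '[[0,0,0,0,0,0,0.8],[0,0,0,0,0,0,1],[0,0,0,0,0,0,1],[0,0,0,0,0,0,1],[0,0,0,0,0,0,1]]' 60
```

```text
shift cm [-0.13  0.06 -0.1 ] turn [-0.    -0.001 -0.006] F [-0.6  0.2 -0.2] w 0.0855 t 2.7 tcp [0.4574 0.1896 0.002 ] rot [-3.142e+00 -1.000e-03 -2.919e+00]
time_s: 3.12
tcp_pos: [0.4585, 0.1897, 0.0037]
ee_rot: [-3.141, 0.001, -2.919]
wrist_force: [-2.3, -1.3, 5.7]
gripper_width: 0.061
gripper_force: 63.3
time_s: 3.53
tcp_pos: [0.4585, 0.1897, 0.0037]
ee_rot: [-3.141, 0.001, -2.919]
wrist_force: [-1.2, -0.8, 6.1]
gripper_width: 0.0611
gripper_force: 63.3
```

```bash
python3 -m pendant '[[0,0,0,0,0,-1,1],[0,0,0,0,0,-3,1],[0,0,0,0,0,-6,1],[0,0,0,0,0,-9,1],[0,0,0,0,0,-12,1]]'
python3 -m pendant '[[0,0,0,0,0,-1,1],[0,0,0,0,0,-1,1],[0,0,0,0,0,-1,1],[0,0,0,0,0,-1,1],[0,0,0,0,0,-1,1]]'
python3 -c "
from h import *;togo([.484,-.152,.14],167)
snap('wrist','w2')"
```

```text
time_s: 3.95
tcp_pos: [0.4561, 0.1894, 0.1226]
ee_rot: [3.142, -0.003, -2.919]
wrist_force: [0.3, 0.4, -5.1]
gripper_width: 0.0606
gripper_force: 67.1
time_s: 4.37
tcp_pos: [0.4554, 0.1891, 0.1294]
ee_rot: [-3.141, -0.006, -2.919]
wrist_force: [-0.2, -0.1, -6.1]
gripper_width: 0.0606
gripper_force: 67.1
shift cm [  4.74 -33.9   -1.03] turn [-0.001 -0.006  0.449] F [-0.2 -0.1 -6.1] w 0.0606 t 4.3667 tcp [0.4554 0.1891 0.1294] rot [-3.141 -0.006 -2.919]
```

View pics/w2.png

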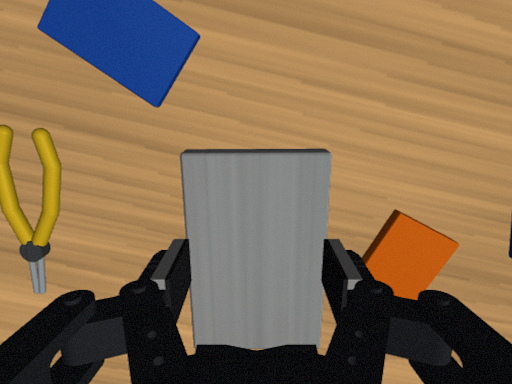

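The plate is held squarely, spanning columns 182–329 with its far edge at row 150, and the fingers are on its sides near row 265. I go to a stand-off beside the block so I can measure it with the wrist camera.

```bash
python3 -m pendant '[[0,0,0.05,0,-1,-0.5,1],[0,0,0.1,-0.2,-3,-1,1],[0,0,0.15,-0.3,-5.5,-1.5,1],[0,0,0.2,-0.4,-8,-2,1],[0,0,0.24,-0.5,-10.5,-2,1]]' >/dev/null
python3 -m pendant '[[0,0,0.05,0,-2.5,0,1],[0,0,0.1,0.6,-5,0,1],[0,0,0.15,1.3,-7.5,0,1],[0,0,0.2,2,-10,0,1],[0,0,0.21,2.3,-11.5,0,1]]' >/dev/null
python3 -m pendant '[[0,0,0,0,0,0,1],[0,0,0,0,0,0,1],[0,0,0,0,0,0,1],[0,0,0,0,0,0,1],[0,0,0,0,0,0,1]]' >/dev/null
python3 - <<'E'
from h import *
togo([.484,-.152,.14],167)
d=snap('wrist','w3'); im=d['frame']; hsv=cv2.cvtColor(im,cv2.COLOR_RGB2HSV); T=wT(d)
d['camera_from_world']=np.linalg.inv(T); u=proj(d,[[.484,-.152,.018],[.484,-.152,.03]]).astype(int); print(u)
for t in (70,85,95,105): print(t,rect(d,hsv[...,2]<t,.03,tuple(u[0]),T))
E
```

```text
shift cm [ -5.1  -11.83   1.19] turn [ 0.    -0.001  0.001] F [-0.3 -0.5 -5.3] w 0.0604 t 5.6667 tcp [ 0.4608 -0.0253  0.152 ] rot [ 3.141e+00 -1.000e-03  2.915e+00]
[[126 235]
 [121 241]]
70 seed miss
85 seed miss
95 seed miss
105 seed miss
```

View pics/w3.png

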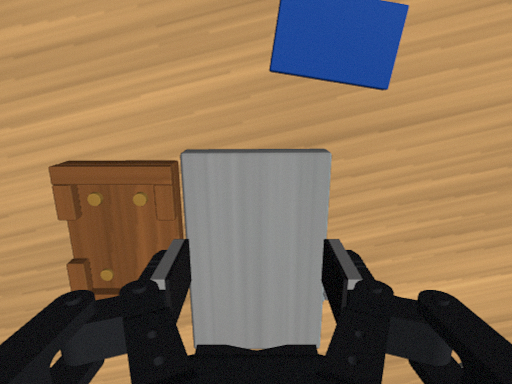

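The block is at the left, with its edge at row 162 and columns 51–179, and plungers at (94,199), (139,199) and (107,275). The fingers partly hide it, so I move about 6 cm along -x to see all of it.

```bash
python3 -m pendant '[[0,0,0,-1.5,0.3,0,1],[0,0,0,-3.5,0.6,0,1],[0,0,0,-5.5,0.8,0,1],[0,0,0,-7,1,0,1],[0,0,0,-7,1,0,1]]' >/dev/null
python3 -m pendant '[[0,0,0,0,0,0,1],[0,0,0,0,0,0,1],[0,0,0,0,0,0,1],[0,0,0,0,0,0,1],[0,0,0,0,0,0,1]]' >/dev/null
python3 - <<'E'
from h import *
togo([.484,-.152,.14],167)
d=snap('wrist','w4'); im=d['frame']
cv2.imwrite('pics/w4c.png',cv2.resize(im[60:310,0:340,::-1],None,fx=2.3,fy=2.3,interpolation=cv2.INTER_CUBIC))
E
```

```text
shift cm [  1.84 -12.74   1.22] turn [-0.    -0.    -0.001] F [-0.4  1.3 -5.7] w 0.0609 t 6.55 tcp [ 0.5306 -0.032   0.1522] rot [-3.142 -0.     2.914]
```

View pics/w4c.png

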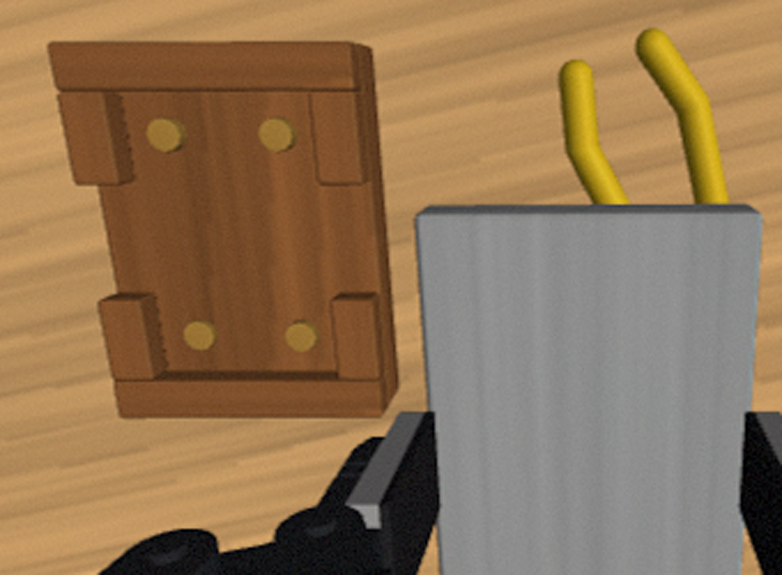

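The whole block rim is visible: its outer corners in the crop are (48,43), (353,43), (382,415) and (118,416). The plate's top-face end edge runs from (418,215) to (760,211). I compute the poses from these.

```bash
python3 - <<'E'
from h import *
d=pickle.load(open('pics/w4.pkl','rb')); T=wT(d)
f=lambda p:np.array(p,float)/2.3+[0,60]
P=ray(d,f([[48,43],[353,43],[382,415],[118,416]]),.03,T)[:,:2]*1000
c=P.mean(0);print('rim',np.round(P,1),'c',c.round(1))
for a,b in((0,1),(3,2),(0,3),(1,2)): v=P[b]-P[a];print(np.linalg.norm(v).round(1),np.degrees(np.arctan2(v[1],v[0])).round(1))
G=ray(d,f([[164,134],[275,134],[301,336],[198,335]]),.023,T)[:,:2]*1000
print('plungers c',G.mean(0).round(1),np.linalg.norm(G-np.roll(G,1,0),axis=1).round(1))
for zt in (.0083,.0115):
    Q=ray(d,f([[418,215],[760,211]]),-zt,d['T_tool_cam'])*1000
    print('plate end in tool',Q.round(1))
# other camera with plate held
E
```

```text
rim [[ 406.9 -187.8]
 [ 430.   -88.5]
 [ 561.9 -120. ]
 [ 539.3 -219.3]] c [ 484.5 -153.9]
102.0 76.9
101.9 77.2
136.0 -13.4
135.6 -13.4
plungers c [ 484.5 -154.1] [75.3 39.4 75.7 39.4]
plate end in tool [[ 49.4 -29.7  -8.3]
 [ 50.1  32.   -8.3]]
plate end in tool [[ 49.9 -28.9 -11.5]
 [ 50.6  31.3 -11.5]]
```

```bash
python3 -m pendant '[[0,0,0.01,0.3,-2,0,1],[0,0,0.01,0.7,-5,0,1],[0,0,0.01,1.1,-8,0,1],[0,0,0.01,1.5,-11,0,1],[0,0,0.01,1.7,-13,0,1]]' >/dev/null
python3 -m pendant '[[0,0,0,0,0,0.5,1],[0,0,0,0,0,2,1],[0,0,0,0,0,4,1],[0,0,0,0,0,6,1],[0,0,0,0,0,7.5,1]]' >/dev/null
python3 -m pendant '[[0,0,0,0,0,0.8,1],[0,0,0,0,0,1,1],[0,0,0,0,0,1,1],[0,0,0,0,0,1,1],[0,0,0,0,0,1,1]]' >/dev/null
python3 -c "
from h import *;togo([.4842,-.1552,.029],166.4); snap('wrist','w5')"
```

```text
shift cm [ 0.27 -0.03  3.98] turn [-0.001  0.003 -0.   ] F [ 0.7  0.7 -4.6] w 0.0606 t 7.85 tcp [ 0.4867 -0.1555  0.0688] rot [-3.141e+00  3.000e-03  2.904e+00]
```

```bash
python3 -m pendant '[[0,0,0,0.2,0,1,1],[0,0,0,0.3,0,2,1],[0,0,0,0.3,0,2.8,1],[0,0,0,0.3,0,3.0,1],[0,0,0,0.3,0,3.0,1]]' >/dev/null
python3 -c "
from h import *;togo([.4842,-.1552,.029],166.4); d=snap('wrist','w5'); cv2.imwrite('pics/w5b.png',cv2.resize(d['frame'][60:,:,::-1],None,fx=1.5,fy=1.5))"
```

```text
shift cm [-0.36 -0.08  0.65] turn [ 0.001 -0.004 -0.   ] F [-0.5  0.2 -5.4] w 0.0606 t 8.3167 tcp [ 0.4809 -0.1536  0.0355] rot [ 3.141 -0.004  2.904]
```

View pics/w5b.png

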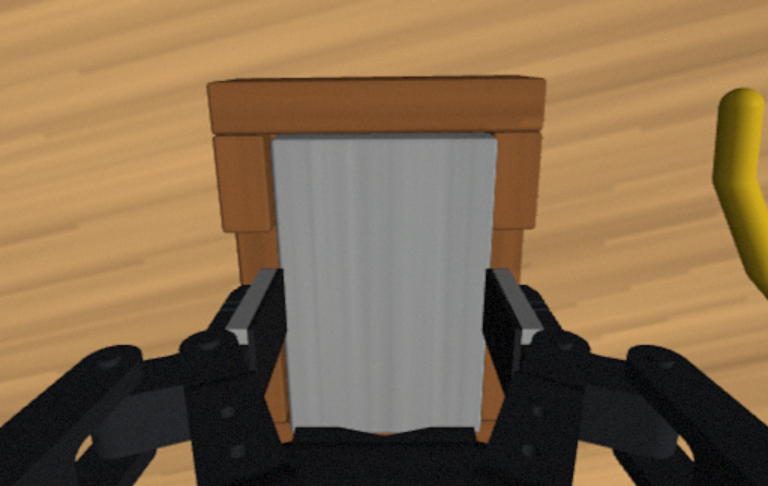

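The plate sits over the pocket, between the walls. Its near-end edge at row 135 is close to the end wall at row 132, so I let it settle and re-read.

```bash
python3 -m pendant '[[0,0,0,-0.1,0,0,1],[0,0,0,-0.1,0,0,1],[0,0,0,-0.1,0,0,1],[0,0,0,-0.1,0,0,1],[0,0,0,-0.1,0,0,1]]' >/dev/null
python3 -c "
from h import *;togo([.4842,-.1552,.029],166.4)
d=snap('wrist','w6');togo([.4842,-.1552,.029],166.4)
im=d['frame'].astype(int)
cols=im[130:175,230:280].mean((1,2)); print(cols.round())
T=wT(d)
for r in ((152,)): pass
row=im[170].mean(1); print(row[130:200].astype(int)); print(row[310:370].astype(int))"
```

```text
shift cm [-0.06 -0.04  0.86] turn [-0.     0.001 -0.   ] F [ 0.3  0.6 -4.7] w 0.0608 t 8.7833 tcp [ 0.4837 -0.1547  0.0376] rot [-3.141e+00  1.000e-03  2.904e+00]
shift cm [-0.07 -0.04  0.86] turn [-0.  0. -0.] F [-0.2  0.7 -5.2] w 0.0608 t 8.8333 tcp [ 0.4836 -0.1546  0.0376] rot [-3.141  0.     2.904]
[ 80.  81.  81.  82.  83.  83.  82.  81.  79.  72.  58.  57.  77.  80.
  79.  79.  79.  79.  79.  75.  78.  80.  96. 132. 138. 140. 142. 142.
 142. 143. 142. 142. 142. 142. 142. 142. 142. 142. 142. 142. 142. 142.
 142. 142. 142.]
[154 156 154 153 158 156 156 157 153 152 154 155 152 154 157 125  74  73
  85  86  86  83  86  83  86  85  87  85  89  88  84  87  86  85  84  85
  85  85  84  82  84  83  83  83  86  82  84  90  84  66  58  71 105 130
 142 139 140 138 140 139 141 140 136 141 138 144 143 141 140 140]
[140 138 138 135 136 135 136 139 143 140 141 140 140 140 139 137 139 140
 142 147 117  84  83  89  85  84  91  85  86  85  82  89  84  83  85  85
  85  86  82  86  83  89  89  85  87  83  84  84  84 111 139 143 141 143
 140 140 142 142 139 143]
```

```bash
python3 -c "
from h import *
d=pickle.load(open('pics/w6.pkl','rb'));T=d['T_tool_cam'];z=d['s']['tcp_pos'][2]
a=lambda uv,h:(ray(d,uv,z-h,T)*1000).round(1).tolist()
print('rim inner end (want +53)',a([[255,140.5]],.03)); print('plate end (want +50)',a([[255,152.3],[255,149.5]],z+.0083))
print('rim outer y',a([[145.3,170],[358.8,170]],.03)); print('plate y',a([[182,170],[330.3,170]],z+.0083))"
```

```text
rim inner end (want +53) [[52.7, 0.7, 7.6]]
plate end (want +50) [[49.9, 0.8, -8.3], [51.0, 0.8, -8.3]]
rim outer y [[38.9, -51.0, 7.6], [38.8, 49.6, 7.6]]
plate y [[42.4, -30.0, -8.3], [42.3, 32.5, -8.3]]
```

```bash
python3 -m pendant '[[0,0,0,0,-0.2,0,1],[0,0,0,0,-0.2,0.2,1],[0,0,0,0,-0.2,0.4,1],[0,0,0,0,-0.2,0.6,1],[0,0,0,0,-0.2,0.7,1]]'
python3 -m pendant '[[0,0,0,0,0,0.05,1],[0,0,0,0,0,0.1,1],[0,0,0,0,0,0.15,1],[0,0,0,0,0,0.2,1],[0,0,0,0,0,0.2,1]]'
```

```text
time_s: 9.25
tcp_pos: [0.4826, -0.1563, 0.0298]
ee_rot: [3.141, -0.001, 2.904]
wrist_force: [0.3, -1.2, -5.7]
gripper_width: 0.0607
gripper_force: 67.3
time_s: 9.67
tcp_pos: [0.483, -0.1565, 0.0282]
ee_rot: [-3.142, -0.0, 2.904]
wrist_force: [1.1, -0.7, -4.4]
gripper_width: 0.0605
gripper_force: 67.3
```

```bash
python3 -m pendant '[[0,0,0,0,0,0.05,1],[0,0,0,0,0,0.1,1],[0,0,0,0,0,0.15,1],[0,0,0,0,0,0.2,1],[0,0,0,0,0,0.2,1]]'
python3 -m pendant '[[0,0,0,0,0,0.05,1],[0,0,0,0,0,0.1,1],[0,0,0,0,0,0.15,1],[0,0,0,0,0,0.2,1],[0,0,0,0,0,0.2,1]]'
```

```text
time_s: 10.08
tcp_pos: [0.4832, -0.1566, 0.0275]
ee_rot: [3.141, -0.0, 2.904]
wrist_force: [-2.8, 1.0, 4.6]
gripper_width: 0.0606
gripper_force: 69.0
time_s: 10.5
tcp_pos: [0.4834, -0.1566, 0.0267]
ee_rot: [3.141, -0.001, 2.904]
wrist_force: [-6.3, 2.9, 12.1]
gripper_width: 0.0605
gripper_force: 70.3
```

```bash
python3 -m pendant '[[0,0,0,0,0,0.05,1],[0,0,0,0,0,0.1,1],[0,0,0,0,0,0.15,1],[0,0,0,0,0,0.2,1],[0,0,0,0,0,0.2,1]]'
python3 -m pendant '[[0,0,0,0,0,0.05,1],[0,0,0,0,0,0.1,1],[0,0,0,0,0,0.15,1],[0,0,0,0,0,0.2,1],[0,0,0,0,0,0.2,1]]'
```

```text
time_s: 10.92
tcp_pos: [0.4835, -0.1566, 0.0261]
ee_rot: [3.141, -0.002, 2.904]
wrist_force: [-9.4, 3.5, 23.0]
gripper_width: 0.0609
gripper_force: 71.8
time_s: 11.33
tcp_pos: [0.4834, -0.1566, 0.0249]
ee_rot: [3.141, -0.003, 2.905]
wrist_force: [-11.8, 5.0, 29.5]
gripper_width: 0.0609
gripper_force: 72.9
```

```bash
python3 -m pendant '[[0,0,0,0,0,-0.1,1],[0,0,0,0,0,-0.2,1],[0,0,0,0,0,-0.3,1],[0,0,0,0,0,-0.4,1],[0,0,0,0,0,-0.4,1]]'
python3 -m pendant '[[0,0,0,0,0,0,0.2],[0,0,0,0,0,0,-0.3],[0,0,0,0,0,0,-0.6],[0,0,0,0,0,0,-0.8],[0,0,0,0,0,0,-1]]' 20
python3 -m pendant '[[0,0,0,0,0,0,-1],[0,0,0,0,0,-0.5,-1],[0,0,0,0,0,-2,-1],[0,0,0,0,0,-4,-1],[0,0,0,0,0,-6,-1]]'
```

```text
time_s: 11.75
tcp_pos: [0.4833, -0.1566, 0.0252]
ee_rot: [-3.141, 0.0, 2.904]
wrist_force: [-2.9, 1.8, 6.7]
gripper_width: 0.0606
gripper_force: 69.2
time_s: 12.17
tcp_pos: [0.4838, -0.1569, 0.0245]
ee_rot: [-3.141, 0.002, 2.904]
wrist_force: [-0.6, -0.6, 0.7]
gripper_width: 0.0852
gripper_force: 0.0
time_s: 12.58
tcp_pos: [0.4825, -0.1562, 0.0846]
ee_rot: [3.141, -0.001, 2.904]
wrist_force: [0.4, -0.5, 0.7]
gripper_width: 0.0855
gripper_force: 0.0
```

```bash
python3 -m pendant '[[0,0,0,1,0.5,-0.5,0],[0,0,0,2,1,-0.5,0.5],[0,0,0,3.4,1.5,-0.5,1],[0,0,0,3.4,1.5,0,1],[0,0,0,3.4,1.5,1,1]]' 40 >/dev/null
python3 -m pendant '[[0,0,0,0,0,0.5,1],[0,0,0,0,0,1.5,1],[0,0,0,0,0,2.3,1],[0,0,0,0,0,2.7,1],[0,0,0,0,0,2.7,1]]' 
python3 - <<'E'
from h import *
c=np.array([.4835,-.1566,.04]); t=R.from_euler('xyz',[np.pi,0,np.radians(166.4)]).apply([.034,.015,0])
togo(c+t,166.4)
for n in ('side','top'): snap(n,n+'1')
d=snap('wrist','w7'); 
cv2.imwrite('pics/w7.png',d['frame'][:,:,::-1])
E
```

```text
time_s: 13.42
tcp_pos: [0.4523, -0.1335, 0.0454]
ee_rot: [3.141, -0.003, 2.904]
wrist_force: [-0.1, 0.0, -0.3]
gripper_width: 0.0
gripper_force: 0.0
shift cm [-0.17 -0.01  0.54] turn [ 0.001 -0.003 -0.   ] F [-0.1  0.  -0.3] w 0.0 t 13.4167 tcp [ 0.4523 -0.1335  0.0454] rot [ 3.141e+00 -3.000e-03  2.904e+00]
```

View pics/w7.png

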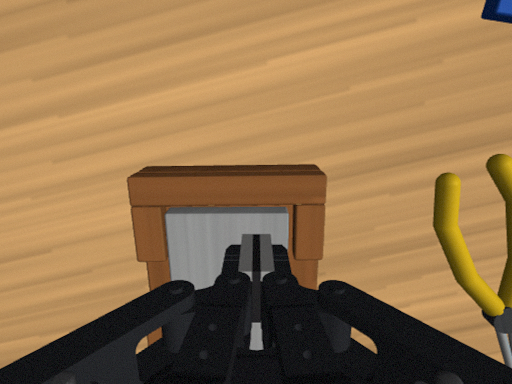

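The plate lies inside the pocket, its edge at row 208 and columns 167–289, and the shut fingertips stand over one corner at (256,240). I press.

```bash
python3 -m pendant '[[0,0,0,0,0,0.3,1],[0,0,0,0,0,0.6,1],[0,0,0,0,0,0.8,1],[0,0,0,0,0,1,1],[0,0,0,0,0,1.1,1]]'
python3 -m pendant '[[0,0,0,0,0,0.1,1],[0,0,0,0,0,0.2,1],[0,0,0,0,0,0.3,1],[0,0,0,0,0,0.4,1],[0,0,0,0,0,0.4,1]]'
```

```text
time_s: 13.98
tcp_pos: [0.4533, -0.1338, 0.036]
ee_rot: [3.142, -0.0, 2.904]
wrist_force: [0.8, 0.3, 0.3]
gripper_width: 0.0001
gripper_force: 0.0
time_s: 14.4
tcp_pos: [0.4535, -0.1338, 0.0334]
ee_rot: [3.141, -0.001, 2.904]
wrist_force: [-3.8, 2.6, 8.8]
gripper_width: -0.0001
gripper_force: 4.4
```

```bash
python3 -m pendant '[[0,0,0,0,0,0.1,1],[0,0,0,0,0,0.2,1],[0,0,0,0,0,0.3,1],[0,0,0,0,0,0.3,1],[0,0,0,0,0,0.3,1]]'
python3 -m pendant '[[0,0,0,0,0,0.1,1],[0,0,0,0,0,0.2,1],[0,0,0,0,0,0.3,1],[0,0,0,0,0,0.3,1],[0,0,0,0,0,0.3,1]]'
```

```text
time_s: 14.82
tcp_pos: [0.4533, -0.1336, 0.0313]
ee_rot: [3.141, -0.002, 2.904]
wrist_force: [-6.2, 4.0, 16.0]
gripper_width: 0.0002
gripper_force: 8.4
time_s: 15.23
tcp_pos: [0.4533, -0.1338, 0.0303]
ee_rot: [3.141, -0.004, 2.905]
wrist_force: [-13.1, 4.2, 32.1]
gripper_width: 0.0003
gripper_force: 16.3
```

```bash
python3 -m pendant '[[0,0,0,0,0,-1,1],[0,0,0,0,0,-2.2,1],[0,0,0,0,-1.5,-2.2,1],[0,0,0,0,-3,-2.2,1],[0,0,0,0,-3,-2.0,1]]'
python3 -m pendant '[[0,0,0,0,0,0.3,1],[0,0,0,0,0,0.6,1],[0,0,0,0,0,0.7,1],[0,0,0,0,0,0.7,1],[0,0,0,0,0,0.7,1]]'
```

```text
time_s: 15.65
tcp_pos: [0.4472, -0.1652, 0.0474]
ee_rot: [-3.14, 0.003, 2.903]
wrist_force: [1.3, 0.1, 0.7]
gripper_width: -0.0
gripper_force: 0.0
time_s: 16.07
tcp_pos: [0.4461, -0.1624, 0.0389]
ee_rot: [3.141, -0.001, 2.905]
wrist_force: [-0.4, -0.4, 0.5]
gripper_width: 0.0001
gripper_force: 0.0
```

```bash
python3 -m pendant '[[0,0,0,0,0,0.2,1],[0,0,0,0,0,0.4,1],[0,0,0,0,0,0.6,1],[0,0,0,0,0,0.8,1],[0,0,0,0,0,0.8,1]]'
python3 -m pendant '[[0,0,0,0,0,0.1,1],[0,0,0,0,0,0.2,1],[0,0,0,0,0,0.3,1],[0,0,0,0,0,0.4,1],[0,0,0,0,0,0.4,1]]'
```

```text
time_s: 16.48
tcp_pos: [0.4464, -0.163, 0.0311]
ee_rot: [3.141, -0.0, 2.904]
wrist_force: [0.6, -0.5, 0.1]
gripper_width: -0.0001
gripper_force: 0.0
time_s: 16.9
tcp_pos: [0.4465, -0.1632, 0.0303]
ee_rot: [3.141, -0.003, 2.904]
wrist_force: [-9.1, 3.2, 24.5]
gripper_width: -0.0001
gripper_force: 12.1
```

```bash
python3 -m pendant '[[0,0,0,0,0,-1,1],[0,0,0,0,0,-1.8,1],[0,0,0,-3,0,-1.9,1],[0,0,0,-6,0,-1.9,1],[0,0,0,-6.8,0,-1.9,1]]'
python3 -m pendant '[[0,0,0,0,0,0.3,1],[0,0,0,0,0,0.6,1],[0,0,0,0,0,0.7,1],[0,0,0,0,0,0.7,1],[0,0,0,0,0,0.7,1]]'
python3 -m pendant '[[0,0,0,0,0,0.2,1],[0,0,0,0,0,0.4,1],[0,0,0,0,0,0.5,1],[0,0,0,0,0,0.5,1],[0,0,0,0,0,0.5,1]]'
```

```text
time_s: 17.32
tcp_pos: [0.5172, -0.181, 0.0481]
ee_rot: [-3.14, 0.007, 2.904]
wrist_force: [1.0, -0.3, 1.3]
gripper_width: 0.0001
gripper_force: 0.0
time_s: 17.73
tcp_pos: [0.5109, -0.1784, 0.0385]
ee_rot: [3.141, -0.002, 2.904]
wrist_force: [-0.1, -0.7, -0.1]
gripper_width: 0.0001
gripper_force: 0.0
time_s: 18.15
tcp_pos: [0.5124, -0.179, 0.0342]
ee_rot: [3.142, -0.0, 2.904]
wrist_force: [-0.1, 0.1, 0.1]
gripper_width: 0.0001
gripper_force: 0.0
```

```bash
python3 -m pendant '[[0,0,0,0,0,0.1,1],[0,0,0,0,0,0.2,1],[0,0,0,0,0,0.3,1],[0,0,0,0,0,0.4,1],[0,0,0,0,0,0.4,1]]'
python3 -m pendant '[[0,0,0,0,0,0.1,1],[0,0,0,0,0,0.2,1],[0,0,0,0,0,0.3,1],[0,0,0,0,0,0.3,1],[0,0,0,0,0,0.3,1]]'
```

```text
time_s: 18.57
tcp_pos: [0.5129, -0.1795, 0.0317]
ee_rot: [-3.141, 0.0, 2.904]
wrist_force: [-2.4, -0.1, 7.5]
gripper_width: 0.0002
gripper_force: 4.0
time_s: 18.98
tcp_pos: [0.5132, -0.1795, 0.0303]
ee_rot: [-3.141, -0.0, 2.904]
wrist_force: [-5.1, 1.9, 17.0]
gripper_width: 0.0002
gripper_force: 8.5
```

Next I push this corner a little further, then move to the fourth.

```bash
python3 -m pendant '[[0,0,0,0,0,0.1,1],[0,0,0,0,0,0.2,1],[0,0,0,0,0,0.2,1],[0,0,0,0,0,0.2,1],[0,0,0,0,0,0.2,1]]'
python3 -m pendant '[[0,0,0,0,0,-1,1],[0,0,0,0,0,-2.2,1],[0,0,0,0,1.5,-2.2,1],[0,0,0,0,3,-2.2,1],[0,0,0,0,3,-2.0,1]]'
python3 -m pendant '[[0,0,0,0,0,0.3,1],[0,0,0,0,0,0.6,1],[0,0,0,0,0,0.9,1],[0,0,0,0,0,0.9,1],[0,0,0,0,0,0.9,1]]'
```

```text
time_s: 19.4
tcp_pos: [0.5133, -0.1793, 0.03]
ee_rot: [3.142, -0.001, 2.905]
wrist_force: [-8.2, 4.4, 27.3]
gripper_width: 0.0003
gripper_force: 13.6
time_s: 19.82
tcp_pos: [0.5204, -0.1484, 0.0461]
ee_rot: [3.141, 0.001, 2.905]
wrist_force: [0.1, 0.1, -1.1]
gripper_width: -0.0001
gripper_force: 0.0
time_s: 20.23
tcp_pos: [0.519, -0.1502, 0.0357]
ee_rot: [3.142, -0.001, 2.903]
wrist_force: [0.0, -0.6, 0.1]
gripper_width: 0.0001
gripper_force: 0.0
```

```bash
python3 -m pendant '[[0,0,0,0,0,0.1,1],[0,0,0,0,0,0.2,1],[0,0,0,0,0,0.3,1],[0,0,0,0,0,0.4,1],[0,0,0,0,0,0.5,1]]'
python3 -m pendant '[[0,0,0,0,0,0.1,1],[0,0,0,0,0,0.2,1],[0,0,0,0,0,0.3,1],[0,0,0,0,0,0.4,1],[0,0,0,0,0,0.4,1]]'
```

```text
time_s: 20.65
tcp_pos: [0.5196, -0.1499, 0.0313]
ee_rot: [-3.142, 0.0, 2.904]
wrist_force: [0.3, -1.0, 0.5]
gripper_width: -0.0001
gripper_force: 0.0
time_s: 21.07
tcp_pos: [0.5197, -0.1499, 0.03]
ee_rot: [3.142, -0.002, 2.904]
wrist_force: [-6.2, 2.9, 17.5]
gripper_width: 0.0003
gripper_force: 8.7
```

```bash
python3 -m pendant '[[0,0,0,0,0,0.1,1],[0,0,0,0,0,0.1,1],[0,0,0,0,0,0.1,1],[0,0,0,0,0,0.1,1],[0,0,0,0,0,0.1,1]]'
python3 -m pendant '[[0,0,0,0,0,-1,1],[0,0,0,0,0,-2.1,1],[0,0,0,1.7,-0.8,-2.1,1],[0,0,0,3.4,-1.5,-2.1,1],[0,0,0,3.4,-1.5,-1.9,1]]'
python3 -m pendant '[[0,0,0,0,0,0.3,1],[0,0,0,0,0,0.6,1],[0,0,0,0,0,0.9,1],[0,0,0,0,0,1.1,1],[0,0,0,0,0,1.1,1]]'
python3 -m pendant '[[0,0,0,0,0,0.1,1],[0,0,0,0,0,0.3,1],[0,0,0,0,0,0.5,1],[0,0,0,0,0,0.6,1],[0,0,0,0,0,0.6,1]]'
```

```text
time_s: 21.48
tcp_pos: [0.5197, -0.1499, 0.03]
ee_rot: [-3.142, -0.002, 2.905]
wrist_force: [-9.8, 3.2, 23.0]
gripper_width: -0.0003
gripper_force: 11.5
time_s: 21.9
tcp_pos: [0.4805, -0.1563, 0.0452]
ee_rot: [-3.142, -0.002, 2.903]
wrist_force: [-0.7, -0.0, -0.5]
gripper_width: -0.0
gripper_force: 0.0
time_s: 22.32
tcp_pos: [0.4831, -0.1562, 0.0336]
ee_rot: [3.141, -0.001, 2.904]
wrist_force: [0.0, -0.6, -0.2]
gripper_width: -0.0
gripper_force: 0.0
time_s: 22.73
tcp_pos: [0.4834, -0.1566, 0.0301]
ee_rot: [3.141, -0.001, 2.904]
wrist_force: [-4.2, 1.4, 12.5]
gripper_width: -0.0001
gripper_force: 6.3
```

Next I increase the press to about 30 N and hold it.

```bash
python3 -m pendant '[[0,0,0,0,0,0.1,1],[0,0,0,0,0,0.2,1],[0,0,0,0,0,0.3,1],[0,0,0,0,0,0.3,1],[0,0,0,0,0,0.3,1]]'
python3 -m pendant '[[0,0,0,0,0,0.05,1],[0,0,0,0,0,0.05,1],[0,0,0,0,0,0.05,1],[0,0,0,0,0,0.05,1],[0,0,0,0,0,0.05,1]]'
python3 -m pendant '[[0,0,0,0,0,0,1],[0,0,0,0,0,0,1],[0,0,0,0,0,0,1],[0,0,0,0,0,0,1],[0,0,0,0,0,0,1]]'
```

```text
time_s: 23.15
tcp_pos: [0.4835, -0.1566, 0.0299]
ee_rot: [3.141, -0.002, 2.905]
wrist_force: [-12.6, 4.9, 31.2]
gripper_width: -0.0
gripper_force: 15.7
time_s: 23.57
tcp_pos: [0.4835, -0.1566, 0.0299]
ee_rot: [3.141, -0.003, 2.905]
wrist_force: [-13.0, 6.0, 33.6]
gripper_width: -0.0
gripper_force: 17.3
time_s: 23.98
tcp_pos: [0.4835, -0.1566, 0.0299]
ee_rot: [3.141, -0.003, 2.905]
wrist_force: [-13.1, 4.8, 34.6]
gripper_width: 0.0001
gripper_force: 17.3
```

```bash
python3 -m pendant '[[0,0,0,0,0,-0.5,1],[0,0,0,0,0,-2,1],[0,0,0,0,0,-5,1],[0,0,0,-2.5,0,-8,1],[0,0,0,-5,0,-10,1]]' >/dev/null
python3 -m pendant '[[0,0,0,-1,0,0,1],[0,0,0,-2,0,0,1],[0,0,0,-2,0,0,1],[0,0,0,-2,0,0,1],[0,0,0,-2,0,0,1]]'
python3 -c "
from h import *
d=snap('wrist','w8'); cv2.imwrite('pics/w8.png',cv2.resize(d['frame'][20:320,100:420,::-1],None,fx=1.9,fy=1.9))"
```

```text
time_s: 24.82
tcp_pos: [0.5486, -0.172, 0.1223]
ee_rot: [3.141, -0.005, 2.904]
wrist_force: [-0.1, 1.0, -0.0]
gripper_width: -0.0001
gripper_force: 0.0
```

View pics/w8.png

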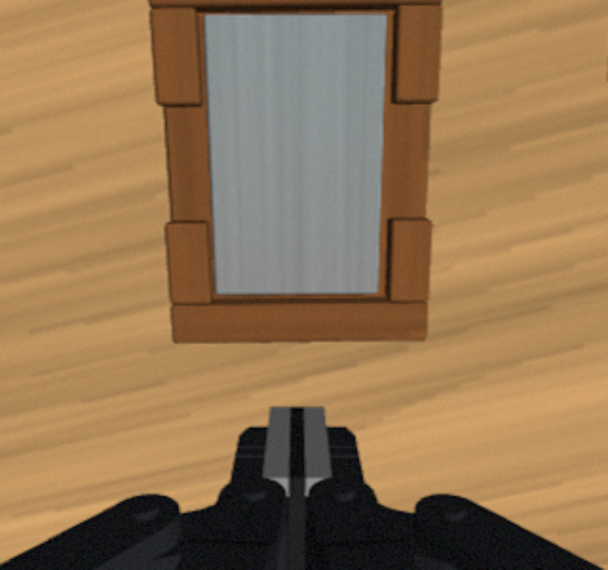

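The plate lies evenly in the pocket, between columns 205–392 and rows 12–295 of the crop, and the fingers are clear of it. I hand in.

```bash
python3 -c "
from h import *
print(arm.finish_job())"
```

```text
the job is handed in; nothing more can be done
None
```

I laid the plate in the pocket, pressed it flush at all four corners, bedded it with about 33 N on its middle, and handed the job in at about 25 s; the hand-in returned no verdict.

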